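# Stow the insulating rod and hook its keeper

### The arm

A 6-joint arm with a two-finger parallel gripper is mounted at the origin on the work surface. World frame = base frame: x ahead of the robot, y to its left, z up, the work surface at z = 0. Lengths are in m, angles in rad, forces in N, time in s.
With the tool pointing down it reaches from about 0.375 to 0.975 m from the base axis. Payload 3.8 kg.
Tool frame: the origin (TCP) lies between the finger pads, 19 mm behind the fingertips; this is the grasp point; z points along the fingers, y is the line along which they close (so a half turn about z gives the same grasp; the last joint's range is limited). The gripper opens to 88 mm and grips with 3 to 60 N. Pads are 18 mm wide; open, the fingers measure 123 mm over their backs; the gripper's body (75 mm by 187 mm) begins 45 mm behind the grasp point.
Start: joints at [-1.147, 0.264, 1.604, -0, 1.274, -0.037], TCP at [0.3, -0.605, 0.257] pointing down, gripper open.
Joint ranges: [-2.63, 2.63], [-0.94, 2.18], [0.31, 2.57], [-1.31, 4.45], [0, 2.66], [-2.55, 2.55]. Speed limits (rad/s): [2.57, 2.57, 3.14, 3.14, 3.14, 3.14].

### API

Orientations are given as a rotation vector (axis times angle).
In Python, from rig import arm gives the robot as it stands.
- The arm moves only by the tool move_arm, never from a script. Its argument "rows" is a list of rows, each a list of 3 entries, a list of its own where there are three numbers: the turn, a rotation vector about the tool's x, y, z in degrees, then the shift along the tool's x, y, z in cm, then the opening, from -1 (shut) to 1 (fully open). In form: [[[wx, wy, wz], [tx, ty, tz], grip], ...]. A call has 1 to 8 rows; each row shifts and turns the commanded pose from where the row before left it, along the tool's axes as they then stand; what a row does not reach is not made up. A row lasts 1/12 s, in which the tool goes at most 41.7 mm and 7.16 degrees, less where a joint would pass 70% of its speed; a pose out of reach is approached as far as the arm can. A call is refused whole if a number of a shift passes 4.17 or a number of a turn 7.16, either way. A call with a gripper value outside its range is refused whole. The fingers move at their own pace and stop on an object; "newtons" is the grip in N (left out, the last holds). Time passes only in rows, so rows that do not move let the fingers close. It gives the time, the measured TCP pose, the force, the opening and the grip force at its end, in the units of the state.
- arm.get_state(): the state, without advancing time (a new reading comes with each control period).
- arm.capture(name): name is "scene" or "top" or "wrist"; returns a dict with "img" (384x512x3 uint8, blue, green, red), "fx", "fy", "cx", "cy" (pixels), "cam_to_world" (4x4, takes a point from camera to world coordinates); the wrist camera has in their place "hand_eye" (4x4, takes a point from camera to tool coordinates, whose origin is the TCP and whose axes are the flange's). Camera axes: x right, y down, z forward; pixel columns grow to the right and rows downward; lengths in m; the calibration is good to about 2 mm. A picture is of the moment at which its call begins: read the wrist's pose just before it. There is no depth.
- arm.finish_job(): hands the job in; it is judged then, once.
Trained networks look in the newest picture that a camera, given by its name, has taken for a name from the list of things; names that differ only in an ending like _2 or _b are one class to them, and where a whole thing is asked for, a point or a joint stands for the part that bears it (a point fixed in the world has none). Each returns a list of dicts, best first, with "score" (0 to 1); they miss things now and then, are a little off and sometimes report something else, mostly with a low value. They report only what shows in the picture. A call takes as long as a camera call.
- arm.recognise(target, camera): "at" ([x, y, z] in m, in world coordinates, good to about 4 mm: the middle of the surface that is visible of it).
The state is a dict: "time": time; "qpos": joint angles; "qd": joint speeds; "joint_torque": joint torques, N m; "tcp_pos": TCP position; "ee_rot": TCP orientation; "wrist_force": force on the tool from outside, world axes, zero at the start; "wrist_torque": the same for the moment, N m; "gripper_width": finger opening in m; "finger_force": force on a finger pad.
Only numpy, scipy, OpenCV 4.12 (cv2) and the standard library are available. Lean on these libraries where they do the work, as an engineer would, in place of code of your own. Each camera call takes 0.05 s, during which the arm holds its last target. There are 200 camera calls.

### The job

Put the insulating rod away: lay it in the two V-shaped rests of the rod stand, with its square grip between the rests, and let go of it there. Then swing the stand's steel keeper arm across over the rod until its hooked end is fully home in its catch. Leave the wrench, the can and the roll of tape where they are.

Things in the scene. Friction and masses are not known exactly. Their poses are not given: they have to be found in the camera images.
- rod: Brown round glass-fibre rod, diameter 28 mm, 300 mm long, 0.25 to 0.5 kg, with a square black rubber grip 32 x 32 mm, 90 mm long, around its middle. Starts lying on the table on a flat of the grip, axis 16 mm up. Origin: centre of the rod; y runs along it, the ends are alike. Grasp the grip from above, across 32 mm. Its +y end in the stand must enter below the board, from the stand's -x.
- stand: Fixed grey steel rod stand. Origin: on the table below the middle of the stowed rod; y along that rod, x away from the robot, z up. Two black V-rests (90 degrees, 14 mm thick along y, mouth 68 mm wide, tops 72 mm high) at y = -80 and +80 mm. A seated rod's axis is at x = 0, z = 55 mm. Between the rests is only a 12 mm base plate, so fingers fit below the grip. The keeper is at y = +120 mm.
- board_edge (a point): Middle of the lower front edge of a narrow white shelf board fixed over the keeper, at the stand's x = -35, y = 197, z = 300 mm, axes the stand's. The board spans stand x -35 to 30, y 85 to 310, with a carton on it (top 352 mm), on one upright at x 60 to 110, y 280 to 310. A tool pointing straight down cannot reach the keeper: lean its upper end towards the stand's -x by 35 to 40 degrees.
- catch (a point): The keeper's catch: centre of the steel notch, at the stand's x = -54, y = 116, z = 67 mm, axes the stand's. Its walls span stand x -72 to -39 and y 97 to 127, 84 mm high at most; it is open on its +y side, where the hook enters.
- keeper (a joint): Angle (rad) of the keeper, a flat steel arm 14 mm wide on a vertical pivot: 0 = closed, pointing to the stand's -x across the rod, hook against the back of the catch (hard stop). Grows as it opens towards the stand's +y, stop 1.35; starts 0.8 to 1.1. Stays where left; under 1 N at the tab moves it. Arm 75 to 83 mm above the table, 125 mm long; a hook at its end points down to 52 mm.
- keeper_pivot (a point): On the keeper's vertical pivot axis, at the stand's x = 65, y = 120, z = 79 mm. Its axes are the stand's.
- keeper_tab (a point): Centre of the keeper's upright thumb tab, 100 mm from the pivot along the arm and 97 mm above the table: a steel plate 24 mm along the arm, 8 mm thick, from 83 to 113 mm above the table. Push it sideways (from its +y side), or pinch it.
- wrench: Steel wrench lying flat on the table, about 180 mm long; origin at its underside. A bystander.
- can: Plain steel can standing on the table, diameter 66 mm, 100 mm high; origin at the centre of its underside. A bystander.
- tape: Black roll of tape lying flat on the table, diameter 100 mm, 48 mm high; origin at the centre of its underside. A bystander.

How it is judged:
On the way, in this order (a step that is already met when the one before it is completed fails the run):
1. the rod lies in both V-rests, let go, with the keeper still open (x of rod in the frame of stand between -0.007 and 0.007 m and y of rod in the frame of stand between -0.04 and 0.04 m and z of rod in the frame of stand between 0.048 and 0.062 m and angle between the y axis of rod and the y axis of stand, either way round below 0.06 rad and contact force between the fingers and rod below 0.2 N and value of joint keeper above 0.3 rad), for 0.2 s.
2. the keeper has been swung home into its catch over the rod (x of rod in the frame of stand between -0.007 and 0.007 m and y of rod in the frame of stand between -0.04 and 0.04 m and z of rod in the frame of stand between 0.048 and 0.062 m and angle between the y axis of rod and the y axis of stand, either way round below 0.06 rad and value of joint keeper below 0.06 rad), for 0.2 s.
At the end, for the whole second after the job is handed in: The rod lies at rest in both V-rests (axis within 7 mm of the seated line in height and sideways and within 0.06 rad in direction, its grip between the rests: centre within 40 mm of midway), and the keeper arm is within 0.06 rad (7 mm at its hook) of fully closed; nothing is held (all of step 2 and linear speed of rod below 0.02 m/s and contact force between the fingers and rod below 0.2 N and contact force between the fingers and stand below 0.2 N); the robot touches nothing.
It fails at once if the roll of tape is pushed more than 30 mm (distance of tape from where it was at the start of the episode above 0.03 m).
It fails at once if the wrench is pushed more than 30 mm (distance of wrench from where it was at the start of the episode above 0.03 m).
It fails at once if the can is pushed more than 30 mm (distance of can from where it was at the start of the episode above 0.03 m).
It also fails if it takes over 64 s, if anything falls off the work surface, if the arm or the gripper's body presses on something with over 40 N, if the wrist force passes 120 N, or if a joint passes its speed limit or range.

## Working session

There is one attempt and no reset: what is moved stays moved. The work goes in short steps, Python scripts to look and compute and a tool call to move; the robot and the scene stay as the last step left them, time stands still between calls to the robot, and variables do not carry over. Pictures are saved under pics/ and viewed, at most 12 in all, crops included, and the job is handed in when it is done.

Besides the shell and the picture viewer there is one more tool, called after "Emit:" as name([rows], argument=value, ...), one row to a line, values as JSON. move_arm: Moves the arm, as the interface text tells. Its arguments: {"type":"object","properties":{"rows":{"type":"array","items":{"type":"array"}},"newtons":{"type":"number"}},"required":["rows"]}

```bash
mkdir -p pics; ls; python3 - <<'E'
from rig import arm
import cv2,numpy as np
for c in ["scene","top"]:
    r=arm.capture(c); cv2.imwrite(f"pics/{c}0.png",r["img"])
    print(c,r["fx"],r["cx"],r["cy"],np.round(r["cam_to_world"],3).tolist())
    for t in ["rod","stand","board_edge","catch","keeper","keeper_pivot","keeper_tab","wrench","can","tape"]:
        try: print(t,[(round(d["score"],2),np.round(d["at"],3).tolist()) for d in arm.recognise(t,c)[:3]])
        except Exception as e: print(t,e)
print(arm.get_state())
E
```

```text
pics
scene 377.7152364293057 259.4109848317601 191.19460071793446 [[0.533, 0.701, -0.474, 1.017], [0.846, -0.447, 0.29, -0.241], [-0.008, -0.556, -0.831, 0.967], [0.0, 0.0, 0.0, 1.0]]
rod [(0.86, [0.46, -0.293, 0.027]), (0.28, [0.67, 0.221, 0.079])]
stand [(0.8, [0.648, 0.238, 0.02])]
board_edge [(0.78, [0.646, 0.24, 0.022])]
catch [(0.78, [0.648, 0.241, 0.022])]
keeper [(0.54, [0.677, 0.22, 0.084])]
keeper_pivot [(0.77, [0.65, 0.24, 0.023])]
keeper_tab [(0.57, [0.67, 0.22, 0.083])]
wrench [(0.61, [0.458, 0.119, 0.009])]
can [(0.97, [0.696, -0.219, 0.102])]
tape [(0.46, [0.521, 0.374, 0.023]), (0.16, [0.672, 0.219, 0.082])]
top 429.0581097633124 263.3918436875901 190.52580692915737 [[0.004, -0.989, 0.149, 0.373], [-1.0, -0.002, 0.014, 0.025], [-0.014, -0.149, -0.989, 1.432], [0.0, 0.0, 0.0, 1.0]]
rod [(0.9, [0.454, -0.288, 0.029])]
stand [(0.94, [0.624, 0.233, 0.041])]
board_edge [(0.89, [0.627, 0.231, 0.042])]
catch [(0.98, [0.62, 0.228, 0.039])]
keeper []
keeper_pivot [(0.74, [0.62, 0.233, 0.045])]
keeper_tab []
wrench [(0.73, [0.448, 0.118, 0.005])]
can [(0.78, [0.675, -0.206, 0.098])]
tape [(0.65, [0.473, 0.378, 0.046])]
{'time': 1.1, 'qpos': array([-1.14689632e+00,  2.63907989e-01,  1.60399272e+00, -1.90975470e-07,
        1.27369453e+00, -3.69098024e-02]), 'qd': array([ 0.000621  ,  0.00086385, -0.00038203, -0.00058824, -0.00010301,
       -0.00090509]), 'joint_torque': array([-7.15090282e-04, -5.02065146e+01, -3.57267737e+01,  7.27667660e-02,
        1.84194802e-02, -4.72368299e-06]), 'tcp_pos': array([ 0.30014719, -0.60459669,  0.25740427]), 'ee_rot': array([-3.05857049e+00, -7.17450516e-01,  1.06176290e-06]), 'wrist_force': array([-0.09487492,  0.09732871,  0.00579356]), 'wrist_torque': array([-0.00957143, -0.00087708, -0.01355609]), 'finger_force': 0.0, 'gripper_width': 0.08787417082091359}
```

View pics/scene0.png

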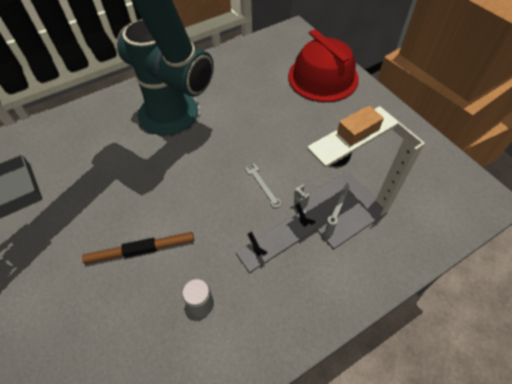

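View pics/top0.png

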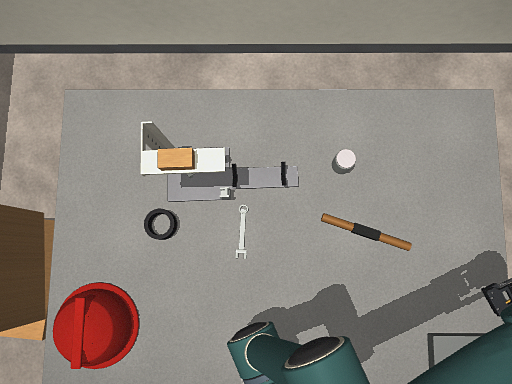

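The scene view shows the stand at about (310,225), with rests at (257,245) and (303,213), the board and carton above it, and the rod at (138,247). The top view shows rests at (284,174) and (235,175), and the rod grip at (366,232). I'll enlarge both around the stand for precise points.

```bash
python3 - <<'E'
import cv2
a=cv2.imread("pics/top0.png")[110:210,130:310]
cv2.imwrite("pics/topc.png",cv2.resize(a,None,fx=4.4,fy=4.4,interpolation=cv2.INTER_CUBIC))
a=cv2.imread("pics/scene0.png")[100:275,230:430]
cv2.imwrite("pics/scenec.png",cv2.resize(a,None,fx=3.4,fy=3.4,interpolation=cv2.INTER_CUBIC))
E
```

```text
(no output)
```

View pics/topc.png

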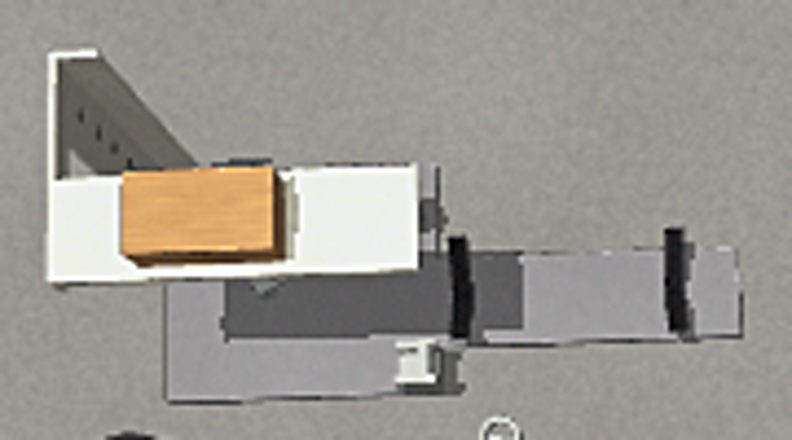

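View pics/scenec.png

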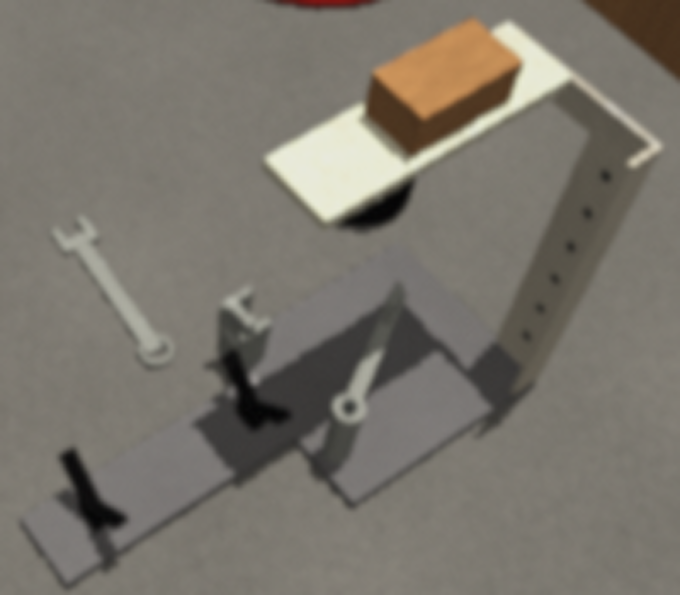

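The crops give V-rest ends, board corners and the pivot (350,408 in the scene crop). The keeper points up and right from the pivot, with its tab near (398,290). Now I'll fit the stand pose and measure the rod.

```bash
cat > h.py <<'E'
from rig import arm
import numpy as np, cv2
from scipy.optimize import least_squares
from scipy.spatial.transform import Rotation as R
def proj(c,P):
    T=np.linalg.inv(c["cam_to_world"]); q=np.atleast_2d(P)@T[:3,:3].T+T[:3,3]
    return np.c_[c["fx"]*q[:,0]/q[:,2]+c["cx"],c["fy"]*q[:,1]/q[:,2]+c["cy"]]
def ray(c,uv,z):
    d=c["cam_to_world"][:3,:3]@np.array([(uv[0]-c["cx"])/c["fx"],(uv[1]-c["cy"])/c["fy"],1]); o=c["cam_to_world"][:3,3]
    return o+d*(z-o[2])/d[2]
E
python3 - <<'E'
from h import *
ct,cs=arm.capture("top"),arm.capture("scene")
t=[((457,240),(34,80,72)),((462,335),(-34,80,72)),((675,230),(34,-80,72)),((682,332),(-34,-80,72)),((418,165),(30,85,'b')),((418,270),(-35,85,'b')),((48,280),(-35,310,'b'))]
s=[((232,355),(-34,80,72)),((285,415),(34,80,72)),((68,455),(-34,-80,72)),((120,520),(34,-80,72)),((265,160),(-35,85,'b')),((328,222),(30,85,'b')),((350,408),(65,120,85))]
ut=(np.array([a for a,_ in t])+.5)/4.4-.5+[130,110]
us=(np.array([a for a,_ in s])+.5)/3.4-.5+[230,100]
def W(p,L):
    P=np.array([[x,y,(300+p[3]*1000 if z=='b' else z)] for _,(x,y,z) in L])/1000
    c,q=np.cos(p[2]),np.sin(p[2])
    return np.c_[p[0]+c*P[:,0]-q*P[:,1],p[1]+q*P[:,0]+c*P[:,1],P[:,2]]
f=lambda p:np.r_[(proj(ct,W(p,t))-ut).ravel(),(proj(cs,W(p,s))-us).ravel()]
r=least_squares(f,[.63,.12,0,.015],loss="soft_l1"); print(r.x,np.round(f(r.x).reshape(-1,2),1).tolist())
p=r.x
# keeper tab in scene
for th in np.arange(.7,1.2,.1):
    x=65-100*np.cos(th);y=120+100*np.sin(th)
    print(round(th,1),((proj(cs,W(p,[(0,(x,y,113))]))-[230,100])*3.4).round(0), ((proj(cs,W(p,[(0,(65-125*np.cos(th),120+125*np.sin(th),83))]))-[230,100])*3.4).round(0))
# rod
for n,c,z in(("top",ct,.02),("scene",cs,.02)):
    h=cv2.cvtColor(c["img"],cv2.COLOR_BGR2HSV); m=((h[...,0]<20)&(h[...,1]>120)&(h[...,2]>50)).astype(np.uint8)
    k,l,st,ce=cv2.connectedComponentsWithStats(m)
    for i in range(1,k):
        if st[i,4]>40:
            w=ray(c,ce[i],.018)
            if .3<w[0]<.62 and w[1]<-.1 : print(n,st[i],w.round(4))
E
```

```text
[0.63551029 0.06038465 0.0410609  0.00995146] [[-0.0, -0.6], [-0.6, -1.5], [-0.2, -0.3], [-0.9, -2.8], [-0.3, -0.8], [0.3, -0.9], [0.3, 0.1], [-0.4, -0.6], [-0.5, -0.8], [0.1, -0.8], [-0.5, -0.6], [-0.7, -0.2], [-0.6, 0.2], [-0.1, -0.2]]
0.7 [[353. 282.]] [[347. 278.]]
0.8 [[365. 283.]] [[362. 280.]]
0.9 [[377. 286.]] [[377. 283.]]
1.0 [[390. 289.]] [[391. 287.]]
1.1 [[401. 293.]] [[406. 292.]]
top [321 214  33  17 266] [ 0.4822 -0.1985  0.018 ]
top [379 233  32  18 263] [ 0.4186 -0.3837  0.018 ]
scene [154 233  39  16 341] [ 0.4855 -0.2002  0.018 ]
scene [ 82 247  40  17 354] [ 0.4225 -0.383   0.018 ]
```

```bash
cat >> h.py <<'E'
S=np.array([0.6355,0.0604]); YAW=0.041
def sw(x,y,z,S=S,YAW=YAW):  # stand mm -> world m
    c,s=np.cos(YAW),np.sin(YAW); return np.array([S[0]+(c*x-s*y)/1000,S[1]+(s*x+c*y)/1000,z/1000])
def down(yaw,lean=0):
    """tool pointing down, tool y at heading `yaw` (deg, world)"""
    y=np.array([np.cos(np.radians(yaw)),np.sin(np.radians(yaw)),0]); z=np.array([0,0,-1.]); return np.c_[np.cross(y,z),y,z]
def delta(p,M):
    """needed turn (deg) and world-shift expressed in present and target tool axes (cm)"""
    s=arm.get_state(); A=R.from_rotvec(s["ee_rot"]); d=100*(np.array(p)-s["tcp_pos"])
    B=R.from_matrix(M)
    print("now",s["tcp_pos"].round(4),"turn",np.degrees((A.inv()*B).as_rotvec()).round(2),"shift/now",A.inv().apply(d).round(2),"shift/after turn",B.inv().apply(d).round(2), "F",s["wrist_force"].round(2))
E
python3 - <<'E'
from h import *
A=R.from_rotvec(arm.get_state()["ee_rot"]).as_matrix(); print(A.round(3))
yr=np.degrees(np.arctan2(.1838+.0,.0633)); print(yr)
for k in(90,-90): delta([.4525,-.2915,.12],down(yr+k))
E
```

```text
[[ 0.896  0.445  0.   ]
 [ 0.445 -0.896  0.   ]
 [ 0.     0.    -1.   ]]
70.99649288353834
now [ 0.3002 -0.6046  0.2574] turn [ -0.    -0.   135.41] shift/now [ 27.57 -21.27  13.74] shift/after turn [-34.56  -4.21  13.74] F [ 0.44 -0.54 -0.36]
now [ 0.3002 -0.6046  0.2574] turn [  0.    -0.   -44.59] shift/now [ 27.57 -21.27  13.74] shift/after turn [34.56  4.21 13.74] F [ 0.44 -0.54 -0.36]
```

Emit:
move_arm([
  [[0,0,-6.37],[0,0,0.5],1],
  [[0,0,-6.37],[0,0,1],1],
  [[0,0,-6.37],[0,0,1],1],
  [[0,0,-6.37],[0,0,1],1],
  [[0,0,-6.37],[0,0,1],1],
  [[0,0,-6.37],[0,0,1],1],
  [[0,0,-6.37],[0,0,1],1],
  [[0,0,0],[2,0.2,0],1],
])

```text
time: 1.87
tcp_pos: [0.3068, -0.5873, 0.1898]
ee_rot: [-2.553, -1.827, 0.001]
wrist_force: [-0.0, 2.0, -0.5]
gripper_width: 0.0881
finger_force: 0.0
```

Emit:
move_arm([
  [[0,0,0],[4,0.5,0.5],1],
  [[0,0,0],[4,0.5,0.5],1],
  [[0,0,0],[4,0.5,0.5],1],
  [[0,0,0],[4,0.5,0.5],1],
  [[0,0,0],[4,0.5,0.5],1],
  [[0,0,0],[4,0.5,0.5],1],
  [[0,0,0],[4,0.5,0.5],1],
  [[0,0,0],[3,0.4,0.5],1],
])

```text
time: 2.53
tcp_pos: [0.4472, -0.3033, 0.1524]
ee_rot: [2.557, 1.825, 0.001]
wrist_force: [0.8, -0.1, 0.4]
gripper_width: 0.0881
finger_force: 0.0
```

```bash
python3 - <<'E'
from h import *
s=arm.get_state(); delta([.4525,-.2915,.12],down(71-90)); print(s["qpos"].round(2),s["time"])
c=arm.capture("wrist"); cv2.imwrite("pics/w1.png",c["img"])
A=R.from_rotvec(s["ee_rot"]).as_matrix(); T=np.eye(4);T[:3,:3]=A;T[:3,3]=s["tcp_pos"]; c["cam_to_world"]=T@c["hand_eye"]
h=cv2.cvtColor(c["img"],cv2.COLOR_BGR2HSV); m=((h[...,0]<20)&(h[...,1]>120)&(h[...,2]>40)).astype(np.uint8)
k,l,st,ce=cv2.connectedComponentsWithStats(m)
for i in range(1,k):
    if st[i,4]>100: print(st[i],ce[i].round(1),ray(c,ce[i],.022).round(4))
print(arm.recognise("rod","wrist")[:1])
E
```

```text
now [ 0.4472 -0.3033  0.1524] turn [ 0.03 -0.03  0.04] shift/now [1.28 0.12 3.24] shift/after turn [1.28 0.12 3.24] F [ 0.76 -0.11  0.35]
[-0.64  0.1   2.    0.    1.04 -0.31] 2.5333
[ 237    0   35  122 3943] [254.1  58.6] [ 0.4817 -0.2026  0.022 ]
[ 241  224   27   78 2035] [254.3 261.9] [ 0.4229 -0.374   0.022 ]
[262 370  45   9 174] [286.1 374.2] [ 0.41   -0.5205  0.022 ]
[355 370  42   9 163] [374.8 373.5] [ 0.5039 -0.5517  0.022 ]
[{'at': [0.4575, -0.2637, 0.0292], 'score': 0.72}]
```

View pics/w1.png

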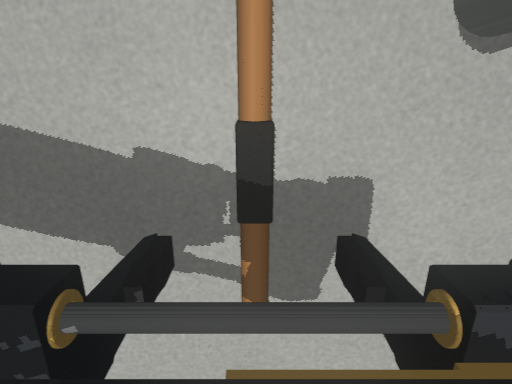

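The wrist view shows the rod vertical at column 254, with the grip at rows 122 to 222 between the open fingers. It is aligned, so I'll descend and grasp.

Emit:
move_arm([
  [[0,0,0],[0.7,0.05,3],1],
  [[0,0,0],[0.6,0.05,3],1],
  [[0,0,0],[0,0,3],1],
  [[0,0,0],[0,0,2.4],1],
  [[0,0,0],[0,0,1.5],1],
  [[0,0,0],[0,0,0],1],
  [[0,0,0],[0,0,0],1],
])

```text
time: 3.22
tcp_pos: [0.4511, -0.2947, 0.023]
ee_rot: [-2.558, -1.823, 0.001]
wrist_force: [0.7, -0.2, 0.3]
gripper_width: 0.0883
finger_force: 0.0
```

Emit:
move_arm([
  [[0,0,0],[0,0,0],-1],
  [[0,0,0],[0,0,0],-1],
  [[0,0,0],[0,0,0],-1],
  [[0,0,0],[0,0,0],-1],
  [[0,0,0],[0,0,0],-1],
  [[0,0,0],[0,0,0],-1],
  [[0,0,0],[0,0,0],-1],
  [[0,0,0],[0,0,0],-1],
], newtons=30)

```text
time: 3.88
tcp_pos: [0.4516, -0.2939, 0.0235]
ee_rot: [2.558, 1.824, 0.0]
wrist_force: [-1.0, -0.6, -1.3]
gripper_width: 0.0374
finger_force: 0.0
```

Emit:
move_arm([
  [[0,0,0],[0,0,0],-1],
  [[0,0,0],[0,0,0],-1],
  [[0,0,0],[0,0,0],-1],
  [[0,0,0],[0,0,0],-1],
  [[0,0,0],[0,0,0],-1],
])

```text
time: 4.3
tcp_pos: [0.4514, -0.2939, 0.0234]
ee_rot: [-2.557, -1.824, 0.0]
wrist_force: [-1.0, 1.1, 1.6]
gripper_width: 0.0317
finger_force: 30.0
```

Emit:
move_arm([
  [[0,0,0],[0,0,-1.5],-1],
  [[0,0,0],[0,0,-2.5],-1],
  [[0,0,0],[0,0,-3],-1],
  [[0,0,-5.35],[0,0,-3],-1],
  [[0,0,-5.35],[0,0,-2.5],-1],
  [[0,0,-5.35],[0,0,-1.5],-1],
  [[0,0,-5.35],[0,0,0],-1],
  [[0,0,0],[0,0,0],-1],
])

```text
time: 4.97
tcp_pos: [0.4521, -0.2943, 0.1644]
ee_rot: [2.17, 2.268, 0.001]
wrist_force: [-0.4, -0.8, -3.2]
gripper_width: 0.0319
finger_force: 30.0
```

```bash
python3 - <<'E'
from h import *
delta(sw(-85,-17,160),down(2.35)); print(arm.get_state()["gripper_width"],arm.get_state()["finger_force"])
E
```

```text
now [ 0.4521 -0.2943  0.1644] turn [0.11 0.08 0.18] shift/now [32.96 11.38  0.41] shift/after turn [32.99 11.28  0.44] F [-0.39 -0.76 -3.24]
0.031889226591309584 29.996786336414516
```

Emit:
move_arm([
  [[0,0,0],[2,0.7,0],-1],
  [[0,0,0],[3.5,1.2,0],-1],
  [[0,0,0],[3.5,1.2,0],-1],
  [[0,0,0],[3.5,1.2,0],-1],
  [[0,0,0],[3.5,1.2,0],-1],
  [[0,0,0],[3.5,1.2,0],-1],
  [[0,0,0],[3.5,1.2,0],-1],
  [[0,0,0],[3.5,1.2,0],-1],
])

```text
time: 5.63
tcp_pos: [0.5304, -0.0235, 0.1616]
ee_rot: [-2.177, -2.262, 0.003]
wrist_force: [0.9, -0.1, -2.1]
gripper_width: 0.0318
finger_force: 30.0
```

Emit:
move_arm([
  [[0,0,0],[3,1,0],-1],
  [[0,0,0],[2,0.8,0],-1],
  [[0,0,0],[1.5,0.4,0],-1],
  [[0,0,0],[0,0,0],-1],
  [[0,0,0],[0,0,0],-1],
])

```text
time: 6.05
tcp_pos: [0.5496, 0.0411, 0.1616]
ee_rot: [-2.173, -2.266, 0.004]
wrist_force: [-0.6, -0.4, -2.7]
gripper_width: 0.0316
finger_force: 30.0
```

```bash
python3 - <<'E'
from h import *
s=arm.get_state(); print(s["qpos"].round(2),s["time"])
delta(sw(0,-17,160),down(2.35))
c=arm.capture("wrist"); cv2.imwrite("pics/w2.png",c["img"])
A=R.from_rotvec(s["ee_rot"]).as_matrix(); T=np.eye(4);T[:3,:3]=A;T[:3,3]=s["tcp_pos"]; c["cam_to_world"]=T@c["hand_eye"]
for P in[(34,80,72),(-34,80,72),(34,-80,72),(-34,-80,72),(-54,116,67),(65,120,85)]: print(P,proj(c,sw(*P)).round(1))
E
```

```text
[ 0.03  0.11  1.97 -0.    1.06 -0.01] 6.05
now [0.5496 0.0411 0.1616] turn [-0.18  0.02  0.05] shift/now [-0.14  8.66  0.14] shift/after turn [-0.13  8.66  0.16] F [-0.6  -0.44 -2.7 ]
(34, 80, 72) [[436.5  69.3]]
(-34, 80, 72) [[334.2  69.3]]
(34, -80, 72) [[400.2 277. ]]
(-34, -80, 72) [[318.2 276.8]]
(-54, 116, 67) [[305.8   9.7]]
(65, 120, 85) [[515.4  -6.3]]
```

View pics/w2.png

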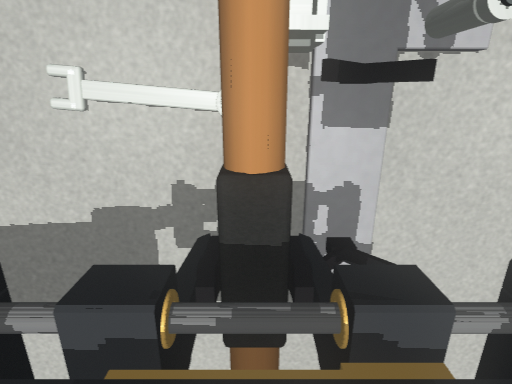

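The wrist view shows the +80 rest spanning about (322..435, 70) against a predicted (334..436, 69), so the fit holds. Next I'll move in under the board.

Emit:
move_arm([
  [[0,0,0],[0,1,0.5],-1],
  [[0,0,0],[0,1.5,0.5],-1],
  [[0,0,0],[0,2,0.5],-1],
  [[0,0,0],[0,2,0.5],-1],
  [[0,0,0],[-0.1,1.5,0.5],-1],
  [[0,0,0],[0,0.7,0.5],-1],
  [[0,0,0],[0,0,0],-1],
  [[0,0,0],[0,0,0],-1],
])

```text
time: 6.77
tcp_pos: [0.6368, 0.0422, 0.1321]
ee_rot: [-2.175, -2.264, 0.003]
wrist_force: [0.0, -0.0, -2.9]
gripper_width: 0.032
finger_force: 30.0
```

```bash
python3 - <<'E'
from h import *
delta(sw(0,-17,62),down(2.35))
s=arm.get_state()
c=arm.capture("wrist"); cv2.imwrite("pics/w3.png",c["img"])
A=R.from_rotvec(s["ee_rot"]).as_matrix(); T=np.eye(4);T[:3,:3]=A;T[:3,3]=s["tcp_pos"]; c["cam_to_world"]=T@c["hand_eye"]
for P in[(34,73,72),(-34,73,72),(34,87,72),(-34,87,72)]: print(P,proj(c,sw(*P)).round(1))
E
```

```text
now [0.6368 0.0422 0.1321] turn [-0.16  0.   -0.04] shift/now [ 0.12 -0.04  7.01] shift/after turn [ 0.12 -0.06  7.01] F [ 0.02 -0.02 -2.91]
(34, 73, 72) [[312.6  73.8]]
(-34, 73, 72) [[195.1  74. ]]
(34, 87, 72) [[314.1  47.2]]
(-34, 87, 72) [[193.5  47.4]]
```

View pics/w3.png

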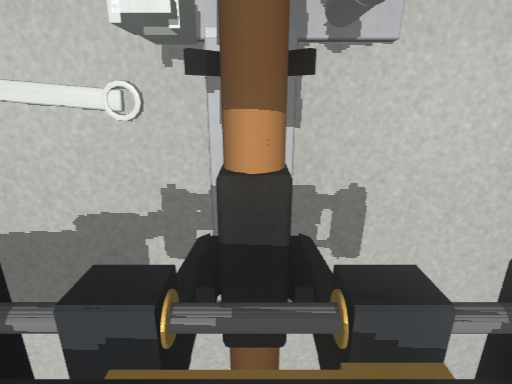

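The view shows rest +80 from column 184 to 316, centred at 250, while the rod is at 254. I'll shift 2 mm toward -x and lower.

Emit:
move_arm([
  [[0,0,0],[0,-0.1,1],-1],
  [[0,0,0],[0,-0.1,1.5],-1],
  [[0,0,0],[0,0,1.5],-1],
  [[0,0,0],[0,0,1],-1],
  [[0,0,0],[0,0,0.8],-1],
  [[0,0,0],[0,0,0.6],-1],
  [[0,0,0],[0,0,0.4],-1],
  [[0,0,0],[0,0,0],-1],
])

```text
time: 7.48
tcp_pos: [0.6352, 0.043, 0.0646]
ee_rot: [-2.174, -2.267, 0.001]
wrist_force: [0.2, 0.4, -4.1]
gripper_width: 0.0319
finger_force: 30.0
```

Emit:
move_arm([
  [[0,0,0],[0,0,0.2],-1],
  [[0,0,0],[0,0,0],-1],
  [[0,0,0],[0,0,0],1],
  [[0,0,0],[0,0,0],1],
  [[0,0,0],[0,0,0],1],
  [[0,0,0],[0,0,0],1],
  [[0,0,0],[0,0,0],1],
  [[0,0,0],[0,0,0],1],
])

```text
time: 8.15
tcp_pos: [0.636, 0.043, 0.0637]
ee_rot: [2.174, 2.267, 0.001]
wrist_force: [0.3, 0.7, -0.6]
gripper_width: 0.0701
finger_force: 0.0
```

Emit:
move_arm([
  [[0,0,0],[0,0,0],1],
  [[0,0,0],[0,0,0],1],
  [[0,0,0],[0,0,0],1],
  [[0,0,0],[0,0,-1],1],
  [[0,0,0],[0,0,-2],1],
  [[0,0,0],[0,0,-3],1],
  [[0,0,0],[0,0,-3],1],
  [[0,0,0],[0,0,0],1],
])

```text
time: 8.82
tcp_pos: [0.6402, 0.0432, 0.1616]
ee_rot: [2.169, 2.261, 0.014]
wrist_force: [1.9, -0.6, 0.4]
gripper_width: 0.0883
finger_force: 0.0
```

```bash
python3 - <<'E'
from h import *
s=arm.get_state(); print(s["tcp_pos"],s["gripper_width"],s["time"],s["wrist_force"])
cs=arm.capture("scene"); ct=arm.capture("top")
for t in["rod","keeper_tab"]:
  print(t,[(round(d["score"],2),np.round(d["at"],3).tolist()) for d in arm.recognise(t,"scene")[:3]])
a=cs["img"][100:275,230:430]
cv2.imwrite("pics/s4.png",cv2.resize(a,None,fx=3.4,fy=3.4,interpolation=cv2.INTER_CUBIC))
E
```

```text
[0.64020857 0.04317968 0.16161975] 0.08827863922026379 8.8167 [ 1.90825609 -0.64946931  0.38179381]
rod [(0.66, [0.64, 0.0, 0.068])]
keeper_tab [(0.6, [0.52, 0.374, 0.021]), (0.54, [0.673, 0.222, 0.081])]
```

View pics/s4.png

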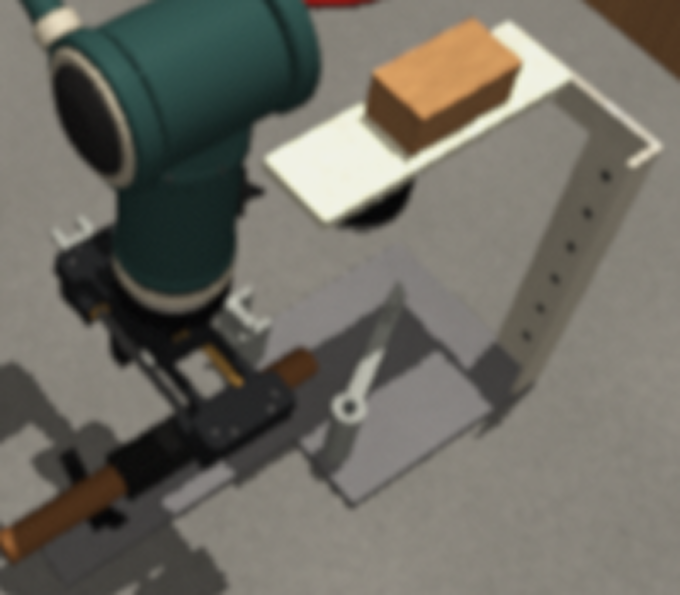

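```bash
cat >> h.py <<'E'
def lean(deg,sx=-1):
    a=np.radians(deg); z=np.array([np.sin(a),0,-np.cos(a)]); x=sx*np.array([np.cos(a),0,np.sin(a)]); M=np.c_[x,np.cross(z,x),z]
    return R.from_euler("z",YAW).as_matrix()@M
def stand(p): return R.from_euler("z",-YAW).apply((np.array(p)-[S[0],S[1],0])*1000)
E
python3 - <<'E'
from h import *
cs=arm.capture("scene"); cw=arm.capture("wrist"); print("hand_eye",cw["hand_eye"].round(3).tolist())
q=np.array([[-153-14*0,0,0]])
for P in[(0,131,55),(0,-167,55),(0,-62,71),(0,28,71)]: print(P,((proj(cs,sw(*P))-[230,100])*3.4).round())
delta(sw(-150,60,250),down(2.35))
for s in(-1,1): print((R.from_rotvec(arm.get_state()["ee_rot"]).inv()*R.from_matrix(lean(38,s))).as_rotvec(degrees=True))
E
```

```text
hand_eye [[-0.001, -0.95, -0.311, 0.081], [1.0, -0.0, -0.001, -0.0], [0.0, -0.311, 0.95, -0.128], [0.0, 0.0, 0.0, 1.0]]
(0, 131, 55) [[302. 361.]]
(0, -167, 55) [[ -3. 553.]]
(0, -62, 71) [[111. 472.]]
(0, 28, 71) [[204. 414.]]
now [0.6344 0.043  0.1518] turn [-0.17 -0.    0.05] shift/now [  7.75 -14.84  -9.78] shift/after turn [  7.74 -14.82  -9.82] F [-0.23 -0.39 -0.22]
[-29.86241143 -29.88770018 -86.31024994]
[-29.89401431  29.86872022  86.39763186]
```

Rod matches the seated prediction in the scene view (ends near (10,545) and (310,360)). Now back off and turn for the keeper.

Emit:
move_arm([
  [[0,0,0],[0,-1.5,-2],1],
  [[0,0,0],[0,-3,-2],1],
  [[0,0,0],[0.8,-3,-2],0],
  [[0,0,0],[2,-3,-2],-0.5],
  [[0,0,0],[2,-3,-1.5],-1],
  [[0,0,0],[2,-1.3,0],-1],
  [[0,0,0],[1,0,0],-1],
  [[0,0,0],[0,0,0],-1],
])

```text
time: 9.78
tcp_pos: [0.4837, 0.1162, 0.2477]
ee_rot: [-2.171, -2.27, 0.0]
wrist_force: [-0.1, -0.2, -0.8]
gripper_width: 0.0502
finger_force: 0.0
```

Emit:
move_arm([
  [[0,0,-7],[0,0,0],-1],
  [[0,0,-7],[0,0,0],-1],
  [[0,0,-7],[0,0,0],-1],
  [[0,0,-7],[0,0,0],-1],
  [[0,0,-7],[0,0,0],-1],
  [[0,0,-7],[0,0,0],-1],
  [[0,0,-7],[0,0,0],-1],
  [[0,0,-7],[0,0,0],-1],
])

```text
time: 10.45
tcp_pos: [0.4851, 0.1138, 0.2467]
ee_rot: [-0.847, -3.023, 0.003]
wrist_force: [1.0, -1.1, -0.5]
gripper_width: 0.0003
finger_force: 0.0
```

Emit:
move_arm([
  [[0,0,-7],[0,0,0],-1],
  [[0,0,-7],[0,0,0],-1],
  [[0,0,-7],[0,0,0],-1],
  [[0,0,-7],[0,0,0],-1],
  [[0,0,-6],[0,0,0],-1],
  [[0,-4,0],[0,0,0],-1],
  [[0,-4,0],[0,0,0],-1],
  [[0,0,0],[0,0,0],-1],
])

```text
time: 11.12
tcp_pos: [0.4834, 0.1138, 0.2463]
ee_rot: [-0.063, 3.003, 0.002]
wrist_force: [-0.1, -0.3, -0.3]
gripper_width: 0.0003
finger_force: 0.0
```

```bash
python3 - <<'E'
from h import *
s=arm.get_state(); print(s["qpos"].round(2),stand(s["tcp_pos"]).round(0),s["time"],s["gripper_width"])
print(R.from_rotvec(s["ee_rot"]).as_matrix().round(2))
delta(sw(-150,60,250),lean(38))
E
```

```text
[ 0.2  -0.16  2.07 -0.03  1.09 -1.41] [-150.   60.  246.] 11.1167 0.0003392161950896472
[[-0.99 -0.04  0.14]
 [-0.04  1.    0.  ]
 [-0.14 -0.   -0.99]]
now [0.4834 0.1138 0.2463] turn [ -0.05 -30.11   0.06] shift/now [-0.03  0.04 -0.37] shift/after turn [-0.21  0.04 -0.31] F [-0.14 -0.27 -0.29]
```

Emit:
move_arm([
  [[0,-6,0],[0,0,0],-1],
  [[0,-6,0],[0,0,0],-1],
  [[0,-6,0],[0,0,0],-1],
  [[0,-6,0],[0,0,0],-1],
  [[0,-6,0],[0,0,0],-1],
  [[0,0,0],[0,1.5,0],-1],
  [[0,0,0],[0,3,0],-1],
  [[0,0,0],[0,3,0],-1],
])

```text
time: 11.78
tcp_pos: [0.4814, 0.1887, 0.2473]
ee_rot: [-0.048, 2.48, 0.014]
wrist_force: [-0.4, -0.2, 0.5]
gripper_width: 0.0002
finger_force: 0.0
```

Emit:
move_arm([
  [[0,0,0],[0,3,0],-1],
  [[0,0,0],[0,3,0],-1],
  [[0,0,0],[0,3,0],-1],
  [[0,0,0],[0,2,0],-1],
  [[0,0,0],[0,0.7,0],-1],
  [[0,0,0],[0,0,0],-1],
  [[0,0,0],[0,0,0],-1],
])

```text
time: 12.37
tcp_pos: [0.4768, 0.306, 0.2473]
ee_rot: [-0.052, 2.48, 0.014]
wrist_force: [-0.2, -0.9, -0.1]
gripper_width: -0.0001
finger_force: 0.0
```

```bash
python3 - <<'E'
from h import *
s=arm.get_state(); print(s["qpos"].round(2),stand(s["tcp_pos"]).round(0),s["time"])
delta(sw(-2,252,110),lean(38)); delta(sw(-64,252,189),lean(38))
c=arm.capture("wrist"); cv2.imwrite("pics/w5.png",c["img"])
A=R.from_rotvec(s["ee_rot"]).as_matrix(); T=np.eye(4);T[:3,:3]=A;T[:3,3]=s["tcp_pos"]; c["cam_to_world"]=T@c["hand_eye"]
for th in(0.9,1.0,1.1): print(th,[proj(c,sw(65-r*np.cos(th),120+r*np.sin(th),z)).round(0).tolist() for r,z in((88,113),(112,113),(125,83))])
print(proj(c,sw(65,120,85)),proj(c,sw(-35,197,300)))
print([(round(d["score"],2),stand(d["at"]).round()) for d in arm.recognise("keeper_tab","wrist")[:2]])
E
```

```text
[ 0.76 -0.19  2.23 -0.68  0.7  -0.42] [-149.  252.  247.] 12.3667
now [0.4768 0.306  0.2473] turn [-0.1  -0.11  0.11] shift/now [-3.13  0.04 19.84] shift/after turn [-3.090e+00  1.000e-02  1.984e+01] F [-0.22 -0.85 -0.12]
now [0.4768 0.306  0.2473] turn [-0.1  -0.11  0.11] shift/now [-3.09  0.02  9.79] shift/after turn [-3.07  0.01  9.8 ] F [-0.22 -0.85 -0.12]
0.9 [[[201.0, 205.0]], [[216.0, 198.0]], [[226.0, 173.0]]]
1.0 [[[206.0, 208.0]], [[222.0, 202.0]], [[232.0, 178.0]]]
1.1 [[[211.0, 211.0]], [[228.0, 207.0]], [[238.0, 183.0]]]
[[158.5197247  208.41018128]] [[175.81938042 399.18527534]]
[(0.7, array([ 13., 198.,  85.])), (0.69, array([-127.,   59.,    7.]))]
```

View pics/w5.png

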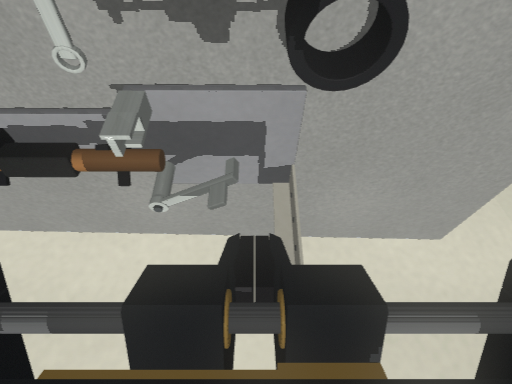

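The wrist view shows the tab at about (218,193), the hook end at (233,170), the rod seated on the left and the catch at (125,115). The keeper is at about 1.05 rad. I'll descend on the tab's +y side.

Emit:
move_arm([
  [[0,0,0],[-0.6,0,2],-1],
  [[0,0,0],[-0.8,0,3],-1],
  [[0,0,0],[-0.8,0,3],-1],
  [[0,0,0],[-0.8,0,3],-1],
  [[0,0,0],[-0.1,0,3],-1],
  [[0,0,0],[0,0,2],-1],
  [[0,0,0],[0,0,1],-1],
  [[0,0,0],[0,0,0],-1],
])

```text
time: 13.13
tcp_pos: [0.6056, 0.3094, 0.131]
ee_rot: [-0.049, 2.481, 0.013]
wrist_force: [-0.7, 0.2, -0.5]
gripper_width: 0.0006
finger_force: 0.0
```

```bash
python3 - <<'E'
from h import *
s=arm.get_state(); print(s["qpos"].round(2),stand(s["tcp_pos"]).round(0),s["time"])
delta(sw(-2,252,110),lean(38))
# arc: tcp offsets for theta
M=lean(38); prev=None
for th in np.arange(1.1,-.01,-.1):
    xc=65-100*np.cos(th); f=max(100*np.sin(th)+12*np.sin(th)+4*np.cos(th),4)
    p=sw(xc-6,120+f+17,110)
    if prev is not None: print(round(th,1),stand(p).round(0),(M.T@(p-prev)*100).round(2))
    prev=p
E
```

```text
[ 0.59  0.16  2.13 -0.9   0.42 -0.26] [-20. 250. 131.] 13.1333
now [0.6056 0.3094 0.131 ] turn [-0.19 -0.18 -0.01] shift/now [-0.11  0.21  2.75] shift/after turn [-0.1   0.2   2.75] F [-0.73  0.2  -0.45]
1.0 [  5. 233. 110.] [ 0.68 -0.52 -0.53]
0.9 [ -3. 227. 110.] [ 0.64 -0.62 -0.5 ]
0.8 [-11. 220. 110.] [ 0.59 -0.71 -0.46]
0.7 [-17. 212. 110.] [ 0.54 -0.79 -0.42]
0.6 [-24. 204. 110.] [ 0.48 -0.87 -0.37]
0.5 [-29. 194. 110.] [ 0.41 -0.93 -0.32]
0.4 [-33. 184. 110.] [ 0.34 -0.99 -0.27]
0.3 [-37. 174. 110.] [ 0.27 -1.04 -0.21]
0.2 [-39. 163. 110.] [ 0.19 -1.07 -0.15]
0.1 [-41. 152. 110.] [ 0.12 -1.1  -0.09]
-0.0 [-41. 141. 110.] [ 0.04 -1.12 -0.03]
```

Emit:
move_arm([
  [[0,0,0],[-0.2,0,1.2],-1],
  [[0,0,0],[-0.2,0,1],-1],
  [[0,0,0],[0,0,0.8],-1],
  [[0,0,0],[0,0,0],-1],
  [[0,0,0],[0,-0.8,0],-1],
  [[0,0,0],[0,-0.8,0],-1],
  [[0,0,0],[0,0,0],-1],
  [[0,0,0],[0,0,0],-1],
])

```text
time: 13.8
tcp_pos: [0.6276, 0.2961, 0.1127]
ee_rot: [-0.051, 2.478, 0.018]
wrist_force: [0.1, 0.2, -0.4]
gripper_width: 0.0003
finger_force: 0.0
```

```bash
python3 - <<'E'
from h import *
s=arm.get_state(); print(stand(s["tcp_pos"]).round(0),s["time"],s["wrist_force"].round(1))
E
```

```text
[  2. 236. 113.] 13.8 [ 0.1  0.2 -0.4]
```

Emit:
move_arm([
  [[0,0,0],[0.5,-0.9,-0.15],-1],
  [[0,0,0],[0.59,-0.7,-0.46],-1],
  [[0,0,0],[0.54,-0.8,-0.42],-1],
  [[0,0,0],[0.48,-0.87,-0.37],-1],
  [[0,0,0],[0.41,-0.93,-0.32],-1],
  [[0,0,0],[0,0,0],-1],
])

```text
time: 14.3
tcp_pos: [0.5971, 0.2535, 0.1102]
ee_rot: [-0.054, 2.478, 0.018]
wrist_force: [-1.1, 0.4, -0.2]
gripper_width: 0.0003
finger_force: 0.7
```

```bash
python3 - <<'E'
from h import *
s=arm.get_state(); print(stand(s["tcp_pos"]).round(0),s["time"],s["wrist_force"].round(1),s["qpos"].round(2))
c=arm.capture("wrist"); cv2.imwrite("pics/w6.png",c["img"])
A=R.from_rotvec(s["ee_rot"]).as_matrix(); T=np.eye(4);T[:3,:3]=A;T[:3,3]=s["tcp_pos"]; c["cam_to_world"]=T@c["hand_eye"]
for th in(1.0,.7,.6,.5,.4): print(th,[proj(c,sw(65-r*np.cos(th),120+r*np.sin(th),z)).round(0).tolist() for r,z in((88,113),(112,113),(125,83))])
E
```

```text
[-30. 194. 110.] 14.3 [-1.1  0.4 -0.2] [ 0.5   0.12  2.22 -0.99  0.33 -0.24]
1.0 [[[254.0, 301.0]], [[289.0, 295.0]], [[305.0, 242.0]]]
0.7 [[[223.0, 292.0]], [[250.0, 281.0]], [[266.0, 220.0]]]
0.6 [[[209.0, 289.0]], [[232.0, 277.0]], [[247.0, 212.0]]]
0.5 [[[194.0, 286.0]], [[211.0, 273.0]], [[226.0, 206.0]]]
0.4 [[[177.0, 284.0]], [[188.0, 269.0]], [[201.0, 200.0]]]
```

View pics/w6.png

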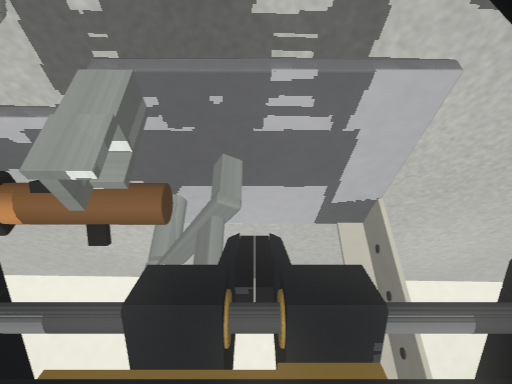

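The keeper is following the finger: the hook is at (228,180), about 0.5 rad, and the tab is against the finger at (215,230). I'll continue along the arc.

Emit:
move_arm([
  [[0,0,0],[0.34,-1.0,-0.27],-1],
  [[0,0,0],[0.27,-1.0,-0.21],-1],
  [[0,0,0],[0.19,-1.05,-0.15],-1],
  [[0,0,0],[0.12,-1.0,-0.09],-1],
  [[0,0,0],[0.04,-0.6,-0.03],-1],
  [[0,0,0],[0,-0.2,0],-1],
  [[0,0,0],[0,0,0],-1],
])

```text
time: 14.93
tcp_pos: [0.5891, 0.2033, 0.1103]
ee_rot: [-0.049, 2.478, 0.017]
wrist_force: [-0.1, 0.9, -0.0]
gripper_width: 0.0005
finger_force: 0.0
```

```bash
python3 - <<'E'
from h import *
s=arm.get_state(); print(stand(s["tcp_pos"]).round(1),s["time"],s["wrist_force"].round(1),s["qpos"].round(2))
E
```

```text
[-40.5 144.7 110.3] 14.9333 [-0.1  0.9 -0. ] [ 0.41  0.07  2.28 -0.95  0.27 -0.34]
```

Keep pressing in small steps until the hard stop shows in the force.

Emit:
move_arm([
  [[0,0,0],[0,-0.2,0],-1],
  [[0,0,0],[0,-0.2,0],-1],
  [[0,0,0],[0,0,0],-1],
])

```text
time: 15.18
tcp_pos: [0.5893, 0.2006, 0.1105]
ee_rot: [-0.052, 2.478, 0.018]
wrist_force: [-0.4, 1.1, 0.8]
gripper_width: 0.0004
finger_force: 0.0
```

Emit:
move_arm([
  [[0,0,0],[0,-0.2,0],-1],
  [[0,0,0],[0,0,0],-1],
  [[0,0,0],[0,0,0],-1],
])

```text
time: 15.43
tcp_pos: [0.5893, 0.1989, 0.1105]
ee_rot: [-0.052, 2.478, 0.018]
wrist_force: [0.7, 1.0, 0.3]
gripper_width: 0.0003
finger_force: 0.3
```

Emit:
move_arm([
  [[0,0,0],[0,-0.2,0],-1],
  [[0,0,0],[0,0,0],-1],
  [[0,0,0],[0,0,0],-1],
])

```text
time: 15.68
tcp_pos: [0.5893, 0.1985, 0.1105]
ee_rot: [-0.054, 2.477, 0.023]
wrist_force: [-0.1, 6.6, -1.3]
gripper_width: 0.0005
finger_force: 3.1
```

Emit:
move_arm([
  [[0,0,0],[0,-0.2,0],-1],
  [[0,0,0],[0,0,0],-1],
  [[0,0,0],[0,0,0],-1],
])

```text
time: 15.93
tcp_pos: [0.5893, 0.1983, 0.1106]
ee_rot: [-0.056, 2.476, 0.027]
wrist_force: [-2.0, 11.5, -2.4]
gripper_width: 0.0008
finger_force: 5.8
```

```bash
python3 - <<'E'
from h import *
s=arm.get_state(); print(stand(s["tcp_pos"]).round(1),s["time"],s["wrist_force"].round(1))
E
```

```text
[-40.5 139.7 110.6] 15.9333 [-2.  11.5 -2.4]
```

The force rose sharply to 11 N at the predicted y, so this is the hard stop. Next I'll back off in +y, then withdraw along the tool axis.

Emit:
move_arm([
  [[0,0,0],[0,0.6,0],-1],
  [[0,0,0],[0,1.2,0],-1],
  [[0,0,0],[0,0.8,-1],-1],
  [[0,0,0],[0,0,-3],-1],
  [[0,0,0],[0,0,-3.5],-1],
  [[0,0,0],[0,0,-3.5],-1],
  [[0,0,0],[0,0,-2],-1],
  [[0,0,0],[0,0,0],-1],
])

```text
time: 16.6
tcp_pos: [0.5086, 0.2184, 0.2176]
ee_rot: [-0.051, 2.472, 0.022]
wrist_force: [0.7, 0.2, -0.4]
gripper_width: 0.0004
finger_force: 0.0
```

```bash
python3 - <<'E'
from h import *
s=arm.get_state(); print(stand(s["tcp_pos"]).round(0),s["time"],s["wrist_force"].round(1))
c=arm.capture("wrist"); cv2.imwrite("pics/w7.png",c["img"])
A=R.from_rotvec(s["ee_rot"]).as_matrix(); T=np.eye(4);T[:3,:3]=A;T[:3,3]=s["tcp_pos"]; c["cam_to_world"]=T@c["hand_eye"]
for th in(0,.06,.12): print(th,[proj(c,sw(65-r*np.cos(th),120+r*np.sin(th),z)).round(0).tolist() for r,z in((88,113),(112,113),(125,83))])
E
```

```text
[-120.  163.  218.] 16.6 [ 0.7  0.2 -0.4]
0 [[[208.0, 197.0]], [[205.0, 182.0]], [[206.0, 146.0]]]
0.06 [[[214.0, 197.0]], [[213.0, 182.0]], [[214.0, 146.0]]]
0.12 [[[220.0, 197.0]], [[220.0, 182.0]], [[223.0, 147.0]]]
```

View pics/w7.png

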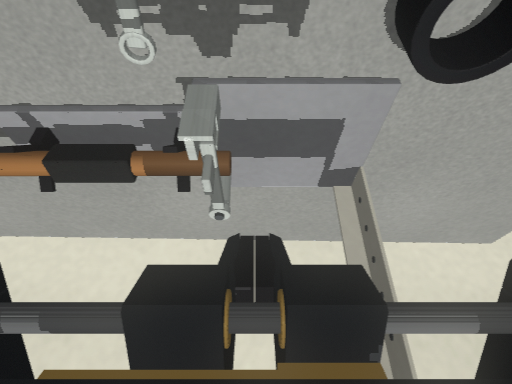

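The picture shows the keeper across the rod, with the tab at (207,175) and the hook inside the catch at (207,145). That matches the prediction for θ = 0. The rod lies in both rests, with the grip between them, and the robot is clear.

```bash
python3 -c "
from rig import arm
print(arm.finish_job())"
```

```text
the job is handed in; nothing more can be done
None
```

The rod lies in both V-rests with its grip between them, the keeper is pressed home in its catch, and the job is handed in; `finish_job()` returned no verdict, so this rests on the final wrist picture and the force at the stop.

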